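# Empty the finished prints off the print plate

## Robot

A 7-joint arm with a two-finger parallel gripper is mounted at the origin on the work surface. World frame = base frame: x ahead of the robot, y to its left, z up, the work surface at z = 0. Lengths are in m, angles in rad, forces in N, time in s.
With the tool pointing down it reaches from about 0.425 to 0.875 m from the base axis. Payload 4.7 kg.
Tool frame: the origin (TCP) lies at the very end of the fingers, on their centre line; the grasp point (between the pads) lies 19 mm behind it; z points along the fingers, y is the line along which they close (so a half turn about z gives the same grasp; the last joint's range is limited). The gripper opens to 85 mm and grips with 20 to 120 N. Pads are 22 mm wide; open, the fingers measure 114 mm over their backs; the gripper's body (76 mm by 85 mm) begins 54 mm behind the grasp point. The pads swing forward as they close: fully open they stand 13 mm farther back than shut.
Start: joints at [-1.183, 0.321, -0.07, 1.45, 0.023, 1.371, -0.057], TCP at [0.237, 0.605, 0.199] pointing down, gripper open.
Joint ranges: [-2.86, 2.86], [-0.3, 2.09], [-1.38, 1.24], [0.06, 2.45], [-1.56, 4.7], [0.09, 2.05], [-2.69, 2.69]. Speed limits (rad/s): [2.57, 2.57, 3.14, 3.14, 3.14, 3.14, 3.14].

## Interface

Orientations are given as a unit quaternion [w, x, y, z].
In Python, from bench import ctrl gives the robot as it stands. The module is installed in compiled form; this text tells all that it offers.
- The arm moves only by the tool servo_tool, never from a script. Its argument "deltas" is a list of rows, each a list of 2 entries, a list of its own where there are three numbers: the shift along the world's x, y, z in mm, then the turn, a rotation vector about the world's x, y, z in degrees. A call has 1 to 10 rows; each row shifts and turns the commanded pose from where the row before left it; what a row does not reach is not made up. A row lasts 1/8 s, in which the tool goes at most 62.5 mm and 10.7 degrees, less where a joint would pass 70% of its speed; a pose out of reach is approached as far as the arm can. A call with a gripper value outside its range is refused whole. "gripper" is the opening in per cent of the stroke, from 0 (shut) to 100 (fully open), set as the call begins (left out, the last holds). The fingers move at their own pace and stop on an object; "grip_force" is the grip in N (left out, the last holds). Time passes only in rows, so rows that do not move let the fingers close. It gives the time, the measured TCP pose, the force, the opening and the grip force at its end, in the units of the state.
- ctrl.sense(): the state, without advancing time (a new reading comes with each control period).
- ctrl.capture(name): name is "scene" or "top" or "wrist"; returns a dict with "color" (420x560x3 uint8, red, green, blue), "intrinsics" (3x3 intrinsics, pixels), "k1" (the pictures are not rectified: a ray, as slopes to the right and down, at radius r is drawn at 1 + k1 r^2 times it, then the intrinsics apply), "position" and "attitude" of the camera in the world; the wrist camera has in their place "tool_from_camera" (4x4, takes a point from camera to tool coordinates, whose origin is the TCP and whose axes are the flange's). Camera axes: x right, y down, z forward; pixel columns grow to the right and rows downward; lengths in m; the calibration is good to about 2 mm. A picture is of the moment at which its call begins: read the wrist's pose just before it. There is no depth.
- ctrl.finish_job(): hands the job in; it is judged then, once.
The state is a dict: "clock": time; "q": joint angles; "dq": joint speeds; "joint_torque": joint torques, N m; "tcp_pos": TCP position; "tcp_rot": TCP orientation; "contact_force": force on the tool from outside, world axes, zero at the start; "moment": the same for the moment, N m; "finger_gap": opening from 0.0 (shut) to 1.0 (fully open); "grasp_force": force on a finger pad.
Only numpy, scipy, OpenCV 4.12 (cv2) and the standard library are available. Lean on these libraries where they do the work, as an engineer would, in place of code of your own. Each camera call takes 0.05 s, during which the arm holds its last target. There are 200 camera calls.

## Task

The print job has cooled and come loose: lift the print plate off the printer's bed by its grip with the four white prints riding on it, and tip it low over the open cardboard box so that all four slide off into the box, none dropped from a height or spilled on the table. Then lay the empty plate back flat on the bed, centred and square, its far edge up against the two steel pins, and let go. Leave the box and the other things on the table where they are.

Things in the scene. Friction and masses are not known exactly. Their poses are not given: they have to be found in the camera images.
- printer: Compact desktop 3D printer, fixed, turned a few degrees either way. Origin on the table under the centre of its bed; +x from the bed's front edge (robot's side) to its rear, +z up. The black bed is a flat 176 x 176 mm slab, its top 80 mm above the table, over a low frame (top 48 mm) that reaches 140 mm in front of the bed's centre and 70 mm to each side of it.
- bed_top (a point): Centre of the bed's top face, 80 mm above the table; same axes as printer.
- pin_a (a point): Foot, on the bed's top, of one of two upright steel pins 6 mm thick and 8 mm high behind the bed (printer x = +89.5, y = +50 mm). They stop the plate's far edge.
- pin_b (a point): Foot of the other pin (printer x = +89.5, y = -50 mm). Behind the pins stands a 415 mm high tower at the +y side (x +100 to +245, y +90 to +170 mm) with an arm reaching across to y = -125 mm, from which the print head hangs, its lowest point 202 mm above the table at x = +135, y = +70 mm. No part of head, arm or tower is nearer the front than x = +88 mm.
- plate: Removable dark print plate lying loose on the bed: flat, square, 170 x 170 mm, 4 mm thick, no rim, 0.2 to 0.33 kg. Origin: centre of its underside; +x to its far edge (by the pins), +z up. Against the pins its origin is 1.5 mm beyond bed_top, axes alike. Prints on it stay put when it leans up to 20 degrees; all of them slide (slowly) when it leans 45.
- plate_grip (a point): Where to grip the plate: a flat rubber-covered tab 10 mm thick, 70 mm wide (along y) on its near edge, bent up and leaning outward 25 degrees from the plate's upright. It rises along (-0.423, 0, 0.906) of the plate's axes, 52 mm from its foot at x -83, z +2 mm; broad faces look along (0.906, 0, 0.423). This point: mid-tab, 34 mm up the slope (x -97.4, z +32.8 mm). Axes as plate.
- plate_lip (a point): Middle of the plate's far top edge (plate x = +85, z = +4 mm), the edge to pour over. Axes as plate.
- gear: White printed gear wheel, 42 mm across, 12 mm thick with a hub to 18 mm, 18 g, lying flat and loose on the plate. Origin: centre of its underside.
- knob: White printed lobed knob, 42 mm across, 20 mm high, 22 g, loose on the plate. Origin: centre of its underside.
- angle: White printed angle bracket, foot 42 x 30 x 8 mm with an upright 25 mm high at one end, 16 g, loose on the plate. Origin: centre of its underside.
- block: White printed bearing block, foot 44 x 22 x 9 mm with a round boss 25 mm high in the middle, 18 g, loose on the plate. Origin: centre of its underside.
- carton: Open brown cardboard box with no lid, 210 mm (its x) x 260 mm (its y) outside, rim 90 mm above the table, walls and floor 5 mm, flaps folded down outside the x walls (5 mm more), about 0.6 kg, loose on the table. Origin: centre of its underside; +x roughly away from the robot. It stands to one side of the middle, the printer to the other.
- glue_stick: Bystander: glue stick standing upright, 29 mm thick, 94 mm high, between printer and box. Origin: centre of its foot.
- scraper: Bystander: scraper with wooden handle lying along its x, 190 mm long, 46 mm wide, 16 mm high, in the middle in front of the robot. Origin near its middle.
- calipers: Bystander: digital calipers lying flat, 230 mm long (its x), 65 mm wide, 15 mm high. Origin near the middle of the beam.
- cutters: Bystander: side cutters lying flat, 156 mm long (its x), 50 mm wide, 15 mm high. Origin near the middle.
- spool: Bystander: filament spool lying flat, 200 mm across, 66 mm high, off to the left. Origin: centre of its underside.
- parts_box: Bystander: small closed carton 140 x 110 x 70 mm, off to the right. Origin: centre of its underside.
- brush: Bystander: brass brush lying along its x, 160 mm long, 42 mm wide, 20 mm high, off to the right. Origin in its middle.

How it is judged:
On the way, in this order (a step that is already met when the one before it is completed fails the run):
1. the plate is lifted clear of the bed with all four prints on it (z of plate in the frame of bed_top above 0.03 m and z of gear in the frame of plate between 0 and 0.03 m and x of gear in the frame of plate between -0.09 and 0.09 m and y of gear in the frame of plate between -0.09 and 0.09 m and z of knob in the frame of plate between 0 and 0.03 m and x of knob in the frame of plate between -0.09 and 0.09 m and y of knob in the frame of plate between -0.09 and 0.09 m and z of angle in the frame of plate between 0 and 0.03 m and x of angle in the frame of plate between -0.09 and 0.09 m and y of angle in the frame of plate between -0.09 and 0.09 m and z of block in the frame of plate between 0 and 0.03 m and x of block in the frame of plate between -0.09 and 0.09 m and y of block in the frame of plate between -0.09 and 0.09 m), for 0.2 s.
2. the plate is tipped over the box (angle between plate's own z axis and vertical above 0.4 rad and horizontal distance between plate and carton below 0.22 m).
3. all four prints are in the box (z of gear in the frame of carton between 0 and 0.085 m and x of gear in the frame of carton between -0.105 and 0.105 m and y of gear in the frame of carton between -0.13 and 0.13 m and z of knob in the frame of carton between 0 and 0.085 m and x of knob in the frame of carton between -0.105 and 0.105 m and y of knob in the frame of carton between -0.13 and 0.13 m and z of angle in the frame of carton between 0 and 0.085 m and x of angle in the frame of carton between -0.105 and 0.105 m and y of angle in the frame of carton between -0.13 and 0.13 m and z of block in the frame of carton between 0 and 0.085 m and x of block in the frame of carton between -0.105 and 0.105 m and y of block in the frame of carton between -0.13 and 0.13 m), for 0.2 s.
At the end, for the whole second after the job is handed in: All four prints at rest in the box, below its rim; plate flat on the bed (3 mm, 0.03 rad), far edge within about 6 mm of the pins, centred within 8 mm, square within 0.05 rad, at rest and let go; box within 30 mm of where it stood (all of step 3 and linear speed of each of gear, knob, angle, block below 0.02 m/s and x of plate in the frame of bed_top between -0.005 and 0.005 m and y of plate in the frame of bed_top between -0.008 and 0.008 m and z of plate in the frame of bed_top between -0.003 and 0.003 m and angle between the x axis of plate and the x axis of printer, either way round below 0.05 rad and angle between plate's own z axis and vertical below 0.03 rad and linear speed of plate below 0.01 m/s and distance of carton from where it was at the start of the episode below 0.03 m and contact force between plate and the fingers below 0.1 N); the robot touches nothing.
It fails at once if a print is spilled on the table ((height (world z) of gear below 0.04 m and horizontal distance between gear and carton above 0.18 m) or (height (world z) of knob below 0.04 m and horizontal distance between knob and carton above 0.18 m) or (height (world z) of angle below 0.04 m and horizontal distance between angle and carton above 0.18 m) or (height (world z) of block below 0.04 m and horizontal distance between block and carton above 0.18 m)).
It fails at once if a print is dropped from a height or flung (faster than 2 m/s) (linear speed of any of gear, knob, angle, block above 2 m/s).
It fails at once if the box is shoved more than 40 mm (distance of carton from where it was at the start of the episode above 0.04 m).
It fails at once if another thing on the table is moved more than 25 mm (distance of any of glue_stick, scraper, calipers, cutters, spool, parts_box, brush from where it was at the start of the episode above 0.025 m).
It also fails if it takes over 67 s, if anything falls off the work surface, if the arm or the gripper's body presses on something with over 40 N, if the wrist force passes 120 N, or if a joint passes its speed limit or range.

## Working session

There is one attempt and no reset: what is moved stays moved. The work goes in short steps, Python scripts to look and compute and a tool call to move; the robot and the scene stay as the last step left them, time stands still between calls to the robot, and variables do not carry over. Pictures are saved under pics/ and viewed, at most 10 in all, crops included, and the job is handed in when it is done.

Besides the shell and the picture viewer there is one more tool, called after "Request:" as name([rows], argument=value, ...), one row to a line, values as JSON. servo_tool: Moves the arm, as the interface text tells. Its arguments: {"type":"object","properties":{"deltas":{"type":"array","items":{"type":"array"}},"gripper":{"type":"number"},"grip_force":{"type":"number"}},"required":["deltas"]}

```bash
mkdir -p pics; ls
python3 - <<'E'
from bench import ctrl
import cv2,pickle
s=ctrl.sense(); print({k:s[k] for k in('clock','tcp_pos','tcp_rot','finger_gap','contact_force')})
for n in("scene","top"):
    c=ctrl.capture(n); pickle.dump(c,open(n+'.pkl','wb'))
    cv2.imwrite(f'pics/{n}0.png',cv2.resize(c['color'][:,:,::-1],(800,600),interpolation=cv2.INTER_CUBIC))
    print(n,c['intrinsics'],c['k1'],c['position'],c['attitude'])
E
```

```text
pics
{'clock': 0.0, 'tcp_pos': array([0.23720842, 0.6045347 , 0.19752609]), 'tcp_rot': array([-1.31400947e-04,  1.85837187e-01,  9.82580084e-01, -9.49095344e-04]), 'finger_gap': 1.0007964947168893, 'contact_force': array([-0.65841067, -0.02817999,  0.25819455])}
scene [[411.06871948   0.         271.97777354]
 [  0.         411.06871948 206.29674423]
 [  0.           0.           1.        ]] -0.07733823459682 [ 1.08556238 -0.40893205  1.07220947] [-0.27641539  0.86414611  0.39802317 -0.13573355]
top [[518.74325089   0.         282.22156135]
 [  0.         518.74325089 203.08212773]
 [  0.           0.           1.        ]] -0.011615444381165187 [ 2.99347531e-01 -1.79290162e-03  1.88509905e+00] [ 0.05449597 -0.70518509  0.70581349 -0.03964203]
```

View pics/scene0.png

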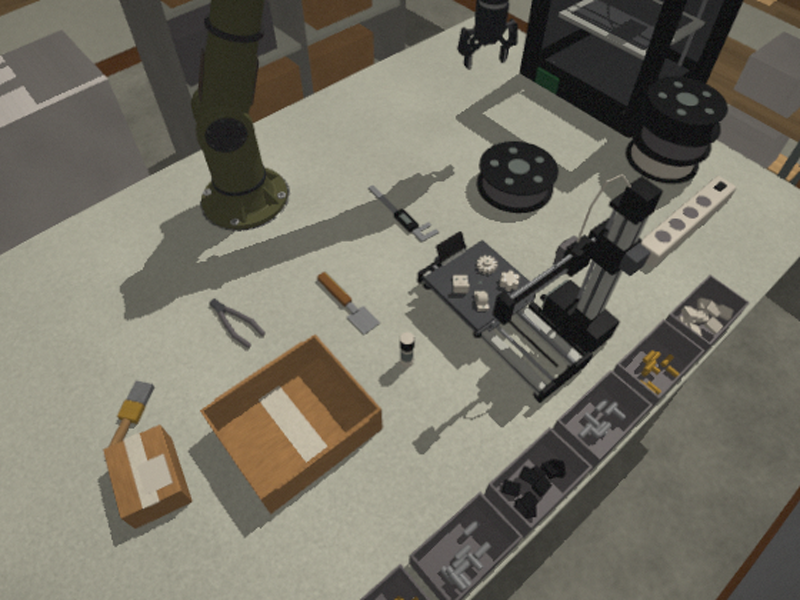

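View pics/top0.png

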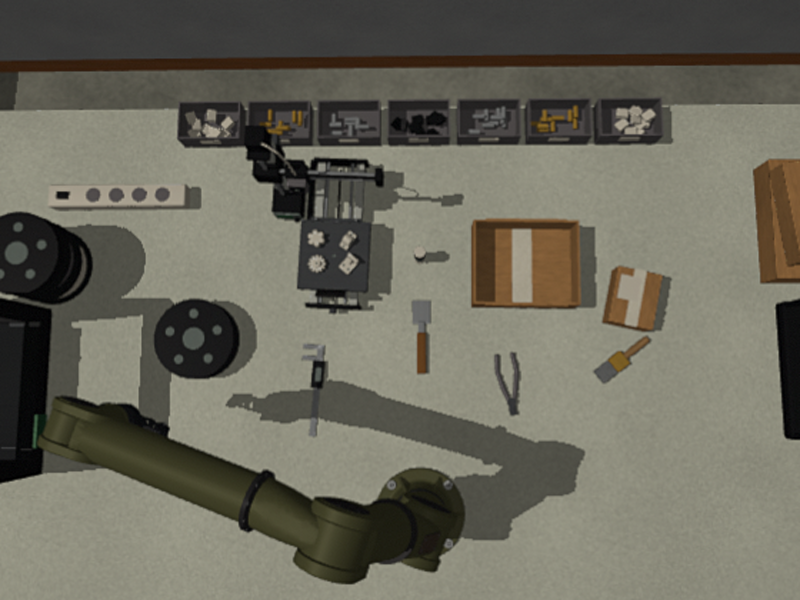

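The scene and top views show the printer and plate at about (335,255) in the top view and the carton at (525,263), with the tab at the near edge. I'll enlarge these for corner reading.

```bash
cat > h.py <<'E'
import numpy as np,pickle,cv2
from scipy.spatial.transform import Rotation as R
def rot(q): return R.from_quat([q[1],q[2],q[3],q[0]])
def proj(c,P):
    p=rot(c['attitude']).inv().apply(np.atleast_2d(P)-c['position']); s=p[:,:2]/p[:,2:]
    s=s*(1+c['k1']*(s**2).sum(1,keepdims=True)); K=c['intrinsics']
    return s*[K[0,0],K[1,1]]+K[:2,2]
def unproj(c,uv,z):
    K=c['intrinsics']; d=(np.atleast_2d(uv)-K[:2,2])/[K[0,0],K[1,1]]; s=d.copy()
    for _ in range(9): s=d/(1+c['k1']*(s**2).sum(1,keepdims=True))
    r=rot(c['attitude']).apply(np.c_[s,np.ones(len(s))]); t=(z-c['position'][2])/r[:,2]
    return c['position']+r*t[:,None]
E
python3 - <<'E'
from h import *
t=pickle.load(open('top.pkl','rb'));s=pickle.load(open('scene.pkl','rb'))
def crop(c,x,y,w,h,k): return cv2.resize(c['color'][y:y+h,x:x+w,::-1],None,fx=k,fy=k,interpolation=cv2.INTER_CUBIC)
a=crop(t,200,140,66,83,7)[:580]; b=crop(s,285,155,112,83,3)
cc=crop(t,325,148,84,72,4)
im=np.zeros((590,800,3),np.uint8); im[:580,:462]=a
im[:249,464:800]=b; im[260:548,464:800]=cc
cv2.imwrite('pics/comp.png',im)
E
```

```text
(no output)
```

View pics/comp.png

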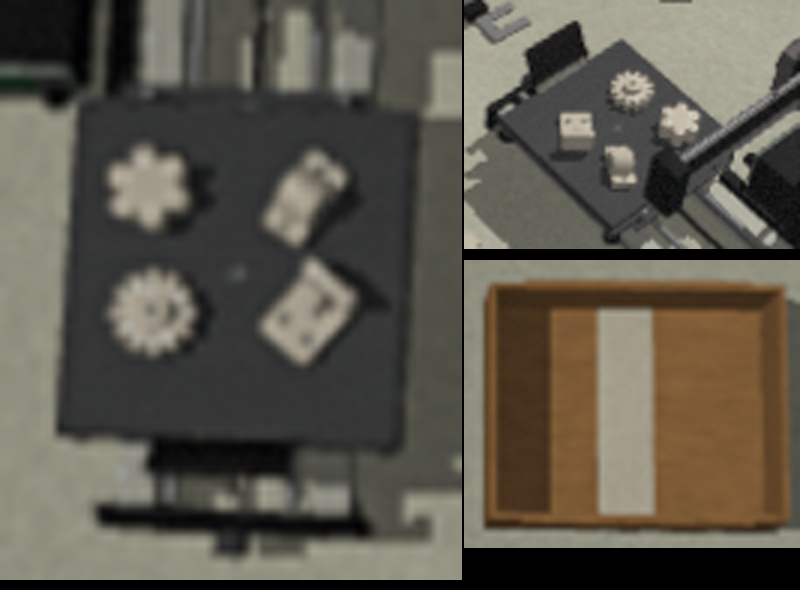

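Run:
```python
from h import *
t=pickle.load(open('top.pkl','rb'));s=pickle.load(open('scene.pkl','rb'))
o=lambda L,k,dx,dy,ox,oy:(np.array(L,float)+.5-[ox,oy])/k-.5+[dx,dy]
FL,FR,NL,NR=unproj(t,o([(80,93),(416,110),(60,432),(400,447)],7,200,140,0,0),.084)
print('top',FL,FR,NL,NR,np.linalg.norm(FR-FL),np.linalg.norm(NR-NL),np.linalg.norm(FL-NL),np.linalg.norm(FR-NR))
print('c',(FL+FR+NL+NR)/4, [np.degrees(np.arctan2(*(v[1::-1]))) for v in (FL-NL,FR-NR)],[np.degrees(np.arctan2(-v[0],v[1]))for v in(FL-FR,NL-NR)])
q=unproj(s,o([(621,42),(497,115),(610,232)],3,285,155,464,0),.084);print('scene NL NR FR',q,'c',(q[0]+q[2])/2)
g=unproj(t,o([(148,455),(295,458)],7,200,140,0,0),.13);print('tab',g)
b=unproj(t,o([(487,284),(787,286),(486,527),(786,528)],4,325,148,464,260),.09)
print('carton',b,b.mean(0))
k=unproj(t,[(419*.7,253*.7)],.094);print('glue top',k, 'prints',unproj(t,o([(148,187),(152,312),(308,195),(310,312)],7,200,140,0,0),.1))
print(unproj(t,np.array([(162,340),(239,340),(421,300),(421,373),(193,300)])*.7,.03))
```

```text
top [0.72186217 0.29000813 0.084     ] [0.71225358 0.11877276 0.084     ] [0.54777    0.29678961 0.084     ] [0.5397751  0.12567579 0.084     ] 0.17150475074776894 0.17130048835030628 0.1742242035016783 0.1726165554725277
c [0.63041521 0.20781157 0.084     ] [np.float64(-2.230736098465263), np.float64(-2.2919025570994394)] [np.float64(-3.211692087835191), np.float64(-2.6750668428053923)]
scene NL NR FR [[0.55377998 0.29339583 0.084     ]
 [0.54020677 0.12846332 0.084     ]
 [0.71369611 0.1153638  0.084     ]] c [0.63373804 0.20437982 0.084     ]
tab [[0.52997128 0.24576049 0.13      ]
 [0.52833248 0.17372956 0.13      ]]
carton [[ 0.71579783 -0.13391385  0.09      ]
 [ 0.71294372 -0.39764685  0.09      ]
 [ 0.50000589 -0.13048285  0.09      ]
 [ 0.4986342  -0.39011879  0.09      ]] [ 0.60684541 -0.26304058  0.09      ]
glue top [[ 0.63128535 -0.00282429  0.094     ]] prints [[0.66967391 0.25221869 0.1       ]
 [0.60600649 0.2491654  0.1       ]
 [0.66526384 0.17165466 0.1       ]
 [0.60575542 0.17002807 0.1       ]]
[[ 0.42240065  0.64615998  0.03      ]
 [ 0.42231256  0.45057438  0.03      ]
 [ 0.52279837 -0.00762014  0.03      ]
 [ 0.33987077 -0.00713569  0.03      ]
 [ 0.52394434  0.57114632  0.03      ]]
```

```bash
cat >> h.py <<'E'
def tgt(cx,cy,yaw,th=0,cz=.08):
    """plate origin pose -> tool pose gripping the tab"""
    P=R.from_euler('z',yaw,degrees=True)*R.from_euler('y',th,degrees=True)
    z=np.array([.4226,0,-.9063]);y=np.array([.9063,0,.4226]);x=np.cross(y,z)
    T=P*R.from_matrix(np.c_[x,y,z]); g=np.array([cx,cy,cz])+P.apply([-.0974,0,.0328])
    return g,g+.019*T.as_matrix()[:,2],T
def togo(s,pos,T):
    rv=(T*rot(s['tcp_rot']).inv()).as_rotvec(degrees=True)
    return (pos-s['tcp_pos'])*1e3,rv
E
python3 - <<'E'
from h import *
from bench import ctrl
s=ctrl.sense(); g,p,T=tgt(.6315,.2065,-2.6)
p2=p-.07*T.as_matrix()[:,2]
print(g,p,p2,togo(s,p2,T),T.as_matrix())
E
```

```text
[0.53420027 0.21091836 0.1128    ] [0.54222152 0.21055411 0.09558005] [0.51266954 0.21189606 0.15902198] (array([ 275.46573656, -392.6955468 ,  -38.59510995]), array([ 14.57913632, -22.44590054, -69.9789702 ])) [[ 4.53629881e-02  9.05380404e-01  4.22171200e-01]
 [ 9.98970570e-01 -4.11130836e-02 -1.91706820e-02]
 [-2.77555756e-17  4.22606244e-01 -9.06313391e-01]]
```

Request:
servo_tool([
  [[13.8,-19.6,0],[0.73,-1.12,-3.5]],
  [[13.8,-19.6,0],[0.73,-1.12,-3.5]],
  [[13.8,-19.6,0],[0.73,-1.12,-3.5]],
  [[13.8,-19.6,0],[0.73,-1.12,-3.5]],
  [[13.8,-19.6,0],[0.73,-1.12,-3.5]],
  [[13.8,-19.6,0],[0.73,-1.12,-3.5]],
  [[13.8,-19.6,0],[0.73,-1.12,-3.5]],
  [[13.8,-19.6,0],[0.73,-1.12,-3.5]],
  [[13.8,-19.6,0],[0.73,-1.12,-3.5]],
  [[13.8,-19.6,0],[0.73,-1.12,-3.5]],
], gripper=70)

```text
clock: 1.35
tcp_pos: [0.3756, 0.4081, 0.1982]
tcp_rot: [0.083, 0.472, 0.874, 0.079]
contact_force: [0.6, 0.0, -0.7]
finger_gap: 0.701
grasp_force: 0.0
```

Request:
servo_tool([
  [[13.8,-19.6,0],[0.73,-1.12,-3.5]],
  [[13.8,-19.6,0],[0.73,-1.12,-3.5]],
  [[13.8,-19.6,0],[0.73,-1.12,-3.5]],
  [[13.8,-19.6,0],[0.73,-1.12,-3.5]],
  [[13.8,-19.6,0],[0.73,-1.12,-3.5]],
  [[13.8,-19.6,0],[0.73,-1.12,-3.5]],
  [[13.8,-19.6,0],[0.73,-1.12,-3.5]],
  [[13.8,-19.6,0],[0.73,-1.12,-3.5]],
  [[13.8,-19.6,0],[0.73,-1.12,-3.5]],
  [[13.8,-19.6,0],[0.73,-1.12,-3.5]],
])

```text
clock: 2.6
tcp_pos: [0.5134, 0.2122, 0.1982]
tcp_rot: [0.157, 0.707, 0.674, 0.15]
contact_force: [0.4, -1.0, -1.2]
finger_gap: 0.704
grasp_force: 0.0
```

Run:
```python
from h import *
from bench import ctrl
s=ctrl.sense(); w=ctrl.capture('wrist'); t=ctrl.capture('top'); pickle.dump((s,w),open('w1.pkl','wb'))
g,p,T=tgt(.6315,.2065,-2.6)
print(s['clock'],s['tcp_pos'],s['q'],s['finger_gap'],togo(s,p-.07*T.as_matrix()[:,2],T)); print(w['intrinsics'],w['k1'],w['tool_from_camera'])
cv2.imwrite('pics/w1.png',cv2.resize(w['color'][:,:,::-1],(800,600),interpolation=cv2.INTER_CUBIC))
```

```text
2.6 [0.51343703 0.21219867 0.19820434] [-0.85490369 -0.18160407  0.20290886  2.05686664  0.38526941  0.95195802
 -0.87294953] 0.7035972340448123 (array([ -0.76749908,  -0.30260648, -39.18235308]), array([-0.04719122,  0.07672453,  0.12972036]))
[[312.65318146   0.         281.33750407]
 [  0.         312.65318146 213.01311852]
 [  0.           0.           1.        ]] 0.004404720605395757 [[ 2.47534565e-04 -9.53431509e-01 -3.01609509e-01  7.61152599e-02]
 [ 9.99999476e-01 -6.34977914e-05  1.02143739e-03  1.14297859e-03]
 [-9.93022135e-04 -3.01609604e-01  9.53430994e-01 -1.76161250e-01]
 [ 0.00000000e+00  0.00000000e+00  0.00000000e+00  1.00000000e+00]]
```

View pics/w1.png

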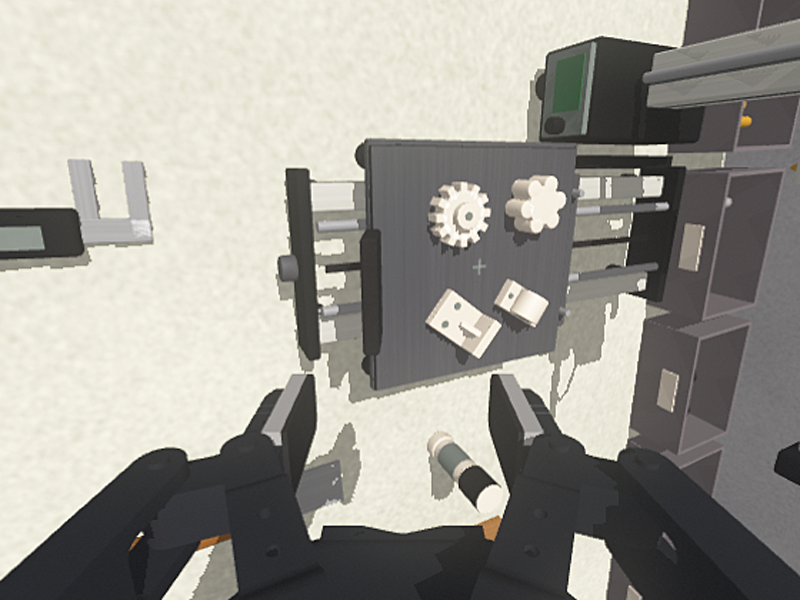

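```bash
cat >> h.py <<'E'
def wcam(s,w):
    M=w['tool_from_camera']; r=rot(s['tcp_rot']); a=(r*R.from_matrix(M[:3,:3])).as_quat()
    return dict(intrinsics=w['intrinsics'],k1=w['k1'],position=s['tcp_pos']+r.apply(M[:3,3]),attitude=a[[3,0,1,2]])
def quad(NL,FL,NR,FR):
    ang=lambda v:np.degrees(np.arctan2(v[1],v[0]))
    print('sides',*[np.linalg.norm(a-b).round(4) for a,b in((NL,FL),(NR,FR),(NL,NR),(FL,FR))],'yaw',ang(FL-NL),ang(FR-NR),ang(NL-NR)-90,ang(FL-FR)-90,'c',(NL+FL+NR+FR)/4,'far mid',(FL+FR)/2)
E
python3 - <<'E'
from h import *
s,w=pickle.load(open('w1.pkl','rb')); c=wcam(s,w)
o=lambda L:np.array(L)*.7
quad(*unproj(c,o([(366,140),(578,143),(374,389),(557,353)]),.084))
print('tab top ends',unproj(c,o([(371,230),(371,355)]),.129)); print('pins foot?',unproj(c,o([(578,195),(565,313)]),.088))
E
```

```text
sides 0.1746 0.1758 0.1713 0.1767 yaw -2.337802328972441 -4.092063854750931 -2.128545464440535 -1.759950418058267 c [0.63260358 0.20978724 0.084     ] far mid [0.72005868 0.20487012 0.084     ]
tab top ends [[0.53064408 0.25263674 0.129     ]
 [0.52545457 0.17872435 0.129     ]]
pins foot? [[0.72304343 0.25423281 0.088     ]
 [0.71909667 0.15550448 0.088     ]]
```

Request:
servo_tool([
  [[0,0,-13],[0,0,0]],
  [[0,0,-13],[0,0,0]],
  [[0,0,-13],[0,0,0]],
  [[5,0,-10.6],[0,0,0]],
  [[5,0,-10.6],[0,0,0]],
  [[5,0,-10.6],[0,0,0]],
  [[5,0,-10.6],[0,0,0]],
  [[5,0,-10.6],[0,0,0]],
  [[5,-0.5,-10.6],[0,0,0]],
  [[0,0,0],[0,0,0]],
])

```text
clock: 3.95
tcp_pos: [0.5431, 0.2119, 0.0948]
tcp_rot: [0.157, 0.706, 0.674, 0.149]
contact_force: [-0.2, 0.2, 0.5]
finger_gap: 0.702
grasp_force: 0.0
```

Run:
```python
from h import *
from bench import ctrl
s=ctrl.sense(); w=ctrl.capture('wrist'); pickle.dump((s,w),open('w2.pkl','wb'))
g,p,T=tgt(.632,.207,-2.5)
print(s['clock'],s['tcp_pos'],s['q'],s['contact_force'],togo(s,p,T))
cv2.imwrite('pics/w2.png',cv2.resize(w['color'][:,:,::-1],(800,600),interpolation=cv2.INTER_CUBIC))
```

```text
3.95 [0.54309682 0.21192894 0.09477828] [-0.8298226  -0.01363055  0.24120116  2.13061953  0.40227786  0.70595186
 -0.90029398] [-0.20482717  0.23553367  0.50506488] (array([-0.38223964, -1.03065612,  0.80176072]), array([ 0.0401345, -0.0082289,  0.141514 ]))
```

View pics/w2.png

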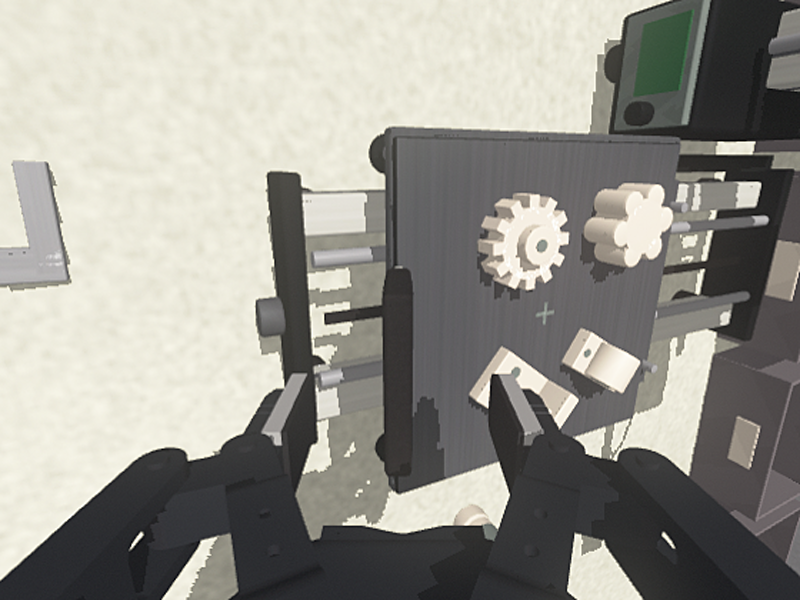

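Request:
servo_tool([
  [[0,0,0],[0,0,0]],
  [[0,0,0],[0,0,0]],
  [[0,0,0],[0,0,0]],
  [[0,0,0],[0,0,0]],
  [[0,0,0],[0,0,0]],
  [[0,0,0],[0,0,0]],
  [[0,0,0],[0,0,0]],
  [[0,0,0],[0,0,0]],
], gripper=0, grip_force=100)

```text
clock: 5.0
tcp_pos: [0.5433, 0.2127, 0.096]
tcp_rot: [0.157, 0.706, 0.674, 0.15]
contact_force: [-4.0, 0.2, 1.9]
finger_gap: 0.06
grasp_force: 98.6
```

Run:
```python
from h import *
from bench import ctrl
s=ctrl.sense(); w=ctrl.capture('wrist'); pickle.dump((s,w),open('w3.pkl','wb'))
print(s['clock'],s['tcp_pos'],s['tcp_rot'],s['finger_gap'],s['grasp_force'],s['contact_force'],s['moment'])
# shift of plate features between w2 and w3
a,b=[cv2.cvtColor(pickle.load(open(f,'rb'))[1]['color'],cv2.COLOR_RGB2GRAY) for f in('w2.pkl','w3.pkl')]
for r in [(slice(85,140),slice(280,300)),(slice(205,235),slice(365,395)),(slice(130,205),slice(335,400))]:
    m=cv2.matchTemplate(b,a[r],cv2.TM_CCOEFF_NORMED); _,v,_,l=cv2.minMaxLoc(m); print(v,l[0]-r[1].start,l[1]-r[0].start)
```

```text
5.0 [0.5433204  0.21273277 0.09604173] [0.15664875 0.70578967 0.67434436 0.15027238] 0.06045595085298181 98.61742719076574 [-3.99694143  0.18346131  1.91108685] [0.02554361 0.8928095  0.05804445]
0.9958086609840393 34 3
0.9670705199241638 1 0
0.9816374182701111 1 1
```

Request:
servo_tool([
  [[0,0,3],[0,0,0]],
  [[0,0,4],[0,0,0]],
  [[0,0,5],[0,0,0]],
  [[-1,0,8],[0,0,0]],
  [[-3,0,10],[0,0,0]],
  [[-4,0,10],[0,0,0]],
  [[-4,0,10],[0,0,0]],
  [[-3,0,10],[0,0,0]],
  [[0,0,5],[0,0,0]],
  [[0,0,0],[0,0,0]],
])

```text
clock: 6.3
tcp_pos: [0.5287, 0.2128, 0.1616]
tcp_rot: [0.157, 0.706, 0.674, 0.151]
contact_force: [0.6, -0.1, -2.8]
finger_gap: 0.06
grasp_force: 99.0
```

Run:
```python
from h import *
from bench import ctrl
s=ctrl.sense(); w=ctrl.capture('wrist'); pickle.dump((s,w),open('w4.pkl','wb'))
print(s['clock'],s['tcp_pos'],s['tcp_rot'],s['q'],s['finger_gap'],s['contact_force'],s['moment'])
cv2.imwrite('pics/w4.png',w['color'][:,:,::-1])
```

```text
6.3 [0.52866501 0.21281275 0.16161886] [0.15670489 0.70583952 0.67417615 0.15073377] [-0.84406951 -0.12072782  0.22149852  2.08197079  0.38736531  0.86002285
 -0.87297292] 0.0600284205953498 [ 0.56982975 -0.10478693 -2.77779664] [-0.04956379  0.99490136 -0.02877462]
```

View pics/w4.png

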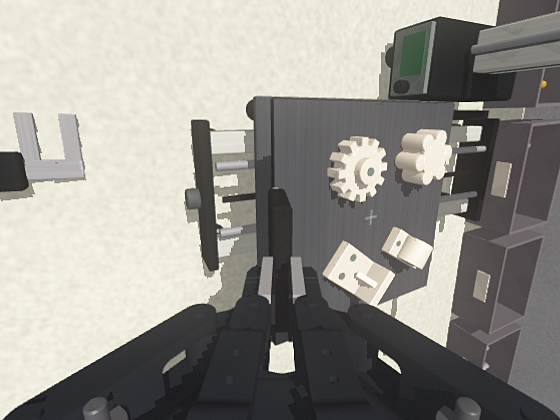

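Request:
servo_tool([
  [[0,0,4],[0,0,0]],
  [[0,0,6],[0,1,0]],
  [[0,0,6],[0,1,0]],
  [[0,0,6],[0,1,0]],
  [[0,-4,6],[0.1,1,0]],
  [[0,-8,6],[0.1,1,0]],
  [[0,-12,4],[0.1,1,0]],
  [[0,-16,2],[0.1,1,0]],
  [[0,-20,0],[0,1,0]],
  [[0,-20,0],[0,1,0]],
])

```text
clock: 7.6
tcp_pos: [0.5284, 0.1312, 0.2014]
tcp_rot: [0.101, 0.716, 0.684, 0.096]
contact_force: [-0.3, 0.0, -2.8]
finger_gap: 0.059
grasp_force: 99.0
```

Request:
servo_tool([
  [[0,-20,0],[0,0,0]],
  [[0,-20,0],[0,0,0]],
  [[0,-20,0],[0,0,0]],
  [[0,-20,0],[0,0,0]],
  [[1,-20,0],[0,0,0]],
  [[1,-20,0],[0,0,0]],
  [[1,-20,0],[0,0,0]],
  [[1,-15,0],[0,0,0]],
  [[1,-10,0],[0,0,0]],
  [[0,-5,0],[0,0,0]],
])

```text
clock: 8.85
tcp_pos: [0.5334, -0.0378, 0.2011]
tcp_rot: [0.101, 0.716, 0.684, 0.097]
contact_force: [0.7, -0.0, -2.9]
finger_gap: 0.065
grasp_force: 99.0
```

Run:
```python
from h import *
from bench import ctrl
s=ctrl.sense()
print(s['clock'],s['tcp_pos'],s['q'],s['finger_gap'],s['contact_force'])
g,p,T=tgt(.6,0,-2.5,10)
print(togo(s,p,T)[1])
```

```text
8.85 [ 0.53337103 -0.03782575  0.20105476] [-0.65504854 -0.21745026  0.59307525  2.00333563  0.17175859  1.0442612
 -0.16778449] 0.0646170781494648 [ 0.67356282 -0.0156559  -2.94494962]
[0.00775482 1.06913045 0.12502441]
```

Request:
servo_tool([
  [[0,-6,0],[0,0,0]],
  [[0,-12,0],[0,0,0]],
  [[-1,-16,0],[0,0,0]],
  [[-1,-18,0],[0,0,0]],
  [[-1,-18,0],[0,0,0]],
  [[-1,-18,0],[0,0,0]],
  [[-1,-12,0],[0,0,0]],
  [[0,-6,0],[0,0,0]],
])

```text
clock: 9.85
tcp_pos: [0.5282, -0.1445, 0.2011]
tcp_rot: [0.101, 0.716, 0.684, 0.097]
contact_force: [-0.1, 0.0, -2.7]
finger_gap: 0.062
grasp_force: 99.0
```

Run:
```python
from h import *
from bench import ctrl
s=ctrl.sense()
print(s['clock'],s['tcp_pos'],s['q'],s['finger_gap'],s['contact_force'])
```

```text
9.85 [ 0.52815975 -0.14448321  0.20106781] [-0.5993525  -0.21091815  0.77099178  1.9760853   0.12594433  1.04116045
  0.08553898] 0.0620395518656609 [-0.14036215  0.03758439 -2.69468642]
```

Request:
servo_tool([
  [[0,-6,0],[0,0,0]],
  [[-2,-12,0],[0,0,0]],
  [[-2,-16,0],[0,0,0]],
  [[-3,-18,0],[0,0,0]],
  [[-3,-18,0],[0,0,0]],
  [[-2,-18,0],[0,0,0]],
  [[-1,-14,0],[0,0,0]],
  [[-1,-8,0],[0,0,0]],
  [[0,-4,0],[0,0,0]],
])

```text
clock: 10.98
tcp_pos: [0.5143, -0.2578, 0.201]
tcp_rot: [0.101, 0.716, 0.684, 0.097]
contact_force: [-0.0, 0.0, -2.4]
finger_gap: 0.06
grasp_force: 99.0
```

Run:
```python
from h import *
from bench import ctrl
s=ctrl.sense()
print(s['clock'],s['tcp_pos'],s['q'],s['finger_gap'],s['contact_force'])
t=rot(s['tcp_rot']).as_matrix(); g0=s['tcp_pos']-.019*t[:,2]; print('grip',g0)
for th in(9,18,30,40,50,55):
    g,p,T=tgt(0,0,-2.5,th); d,rv=togo(s,g0+(p-g),T); lip=g0+(R.from_euler('z',-2.5,degrees=True)*R.from_euler('y',th,degrees=True)).apply([.1824,0,-.0288]); print(th,d.round(1),rv.round(1),lip.round(3))
```

```text
10.975 [ 0.51426208 -0.25779382  0.20103447] [-0.57191378 -0.1357633   1.0134633   1.90774757  0.00575399  1.047526
  0.40427541] 0.0599046619715693 [-0.00265759  0.03198585 -2.42959246]
grip [ 0.50900929 -0.25756296  0.21929248]
9 [-0.  0. -0.] [-0.   0.1  0.1] [ 0.684 -0.265  0.162]
18 [-2.9  0.1 -0.6] [0.4 9.1 0.1] [ 0.673 -0.265  0.136]
30 [-6.9  0.3 -0.7] [ 0.9 21.   0.1] [ 0.652 -0.264  0.103]
40 [-10.2   0.4  -0.1] [ 1.4 31.   0.1] [ 0.63  -0.263  0.08 ]
50 [-13.3   0.6   1. ] [ 1.8 41.   0.1] [ 0.604 -0.262  0.061]
55 [-14.7   0.6   1.8] [ 2.  46.   0.1] [ 0.59  -0.261  0.053]
```

Request:
servo_tool([
  [[-0.8,0,-0.2],[0.1,2.4,0]],
  [[-0.8,0,-0.2],[0.1,2.4,0]],
  [[-0.8,0,-0.2],[0.1,2.4,0]],
  [[-0.8,0,-0.2],[0.1,2.4,0]],
  [[-0.8,0,0],[0.1,2.4,0]],
  [[-0.8,0,0],[0.1,2.4,0]],
  [[-0.8,0,0],[0.1,2.4,0]],
  [[-0.8,0,0],[0.1,2.4,0]],
])

```text
clock: 11.98
tcp_pos: [0.5089, -0.2565, 0.2]
tcp_rot: [-0.02, 0.722, 0.691, -0.02]
contact_force: [-0.1, -0.6, -2.5]
finger_gap: 0.056
grasp_force: 98.8
```

Run:
```python
from h import *
from bench import ctrl
s=ctrl.sense()
print(s['clock'],s['tcp_pos'],s['q'],s['finger_gap'],s['contact_force'])
print(togo(s,s['tcp_pos'],tgt(0,0,-2.5,0)[2])[1])
```

```text
11.975 [ 0.50893515 -0.25647491  0.19996053] [-0.46631802  0.30460637  1.06315905  1.63607804 -0.23915521  1.4076109
  0.58495273] 0.05557025690210984 [-0.1066703  -0.61180121 -2.48770588]
[-1.18633638e+00 -2.81722738e+01 -5.27266712e-03]
```

Request:
servo_tool([
  [[-0.7,0,0],[0.1,2.2,0]],
  [[-0.7,0,0],[0.1,2.2,0]],
  [[-0.7,0,0.1],[0.1,2.2,0]],
  [[-0.7,0,0.1],[0.1,2.2,0]],
  [[-0.7,0,0.1],[0.1,2.2,0]],
  [[-0.7,0,0.2],[0.1,2.2,0]],
  [[-0.7,0,0.2],[0.1,2.2,0]],
  [[-0.7,0,0.2],[0.1,2.2,0]],
  [[0,0,0],[0,0,0]],
  [[0,0,0],[0,0,0]],
])

```text
clock: 13.22
tcp_pos: [0.5023, -0.2576, 0.2012]
tcp_rot: [-0.13, 0.711, 0.679, -0.125]
contact_force: [0.7, -0.6, -1.7]
finger_gap: 0.059
grasp_force: 98.8
```

```bash
cat > look.py <<'E'
from h import *
from bench import ctrl
import sys
s=ctrl.sense(); n=sys.argv[1]; w=ctrl.capture('wrist'); t=ctrl.capture('top'); sc=ctrl.capture('scene'); pickle.dump((s,w,t,sc),open(n+'.pkl','wb'))
print(s['clock'],s['tcp_pos'],s['q'],s['finger_gap'],s['contact_force'],togo(s,s['tcp_pos'],tgt(0,0,-2.5,0)[2])[1])
a=cv2.resize(t['color'][130:240,300:440,::-1],(560,440),interpolation=cv2.INTER_CUBIC)
b=sc['color'][190:390,80:330,::-1]
im=np.zeros((450,800,3),np.uint8); im[:440,:560]=a
im[:190,562:800]=cv2.resize(b,(238,190)); cv2.imwrite(f'pics/{n}.png',im)
E
python3 look.py p1
```

```text
13.225 [ 0.50231633 -0.25763896  0.20119277] [-0.30283127  0.58487293  0.98757099  1.38915196 -0.27116542  1.71489099
  0.63021417] 0.05861929444501431 [ 0.66226071 -0.56901612 -1.68500582] [ -1.98686055 -45.70804301   0.13092533]
```

View pics/p1.png

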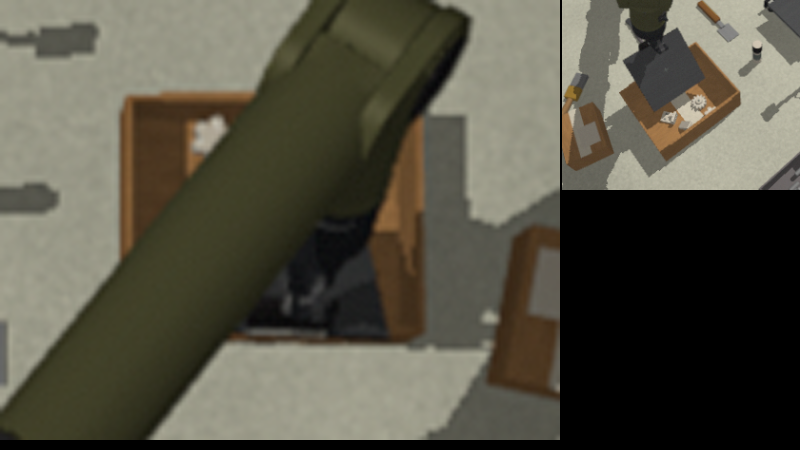

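The plate already looks empty in the scene inset (665,70) and prints lie in the box around (690,100). I'll enlarge that to count them.

Run:
```python
from h import *
_,w,t,sc=pickle.load(open('p1.pkl','rb'))
a=cv2.resize(sc['color'][210:370,130:280,::-1],(450,480),interpolation=cv2.INTER_CUBIC); b=cv2.resize(w['color'][:,:,::-1],(350,262))
im=np.zeros((480,800,3),np.uint8); im[:,:450]=a; im[:262,450:]=b; cv2.imwrite('pics/p1b.png',im)
```

```text
(no output)
```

View pics/p1b.png

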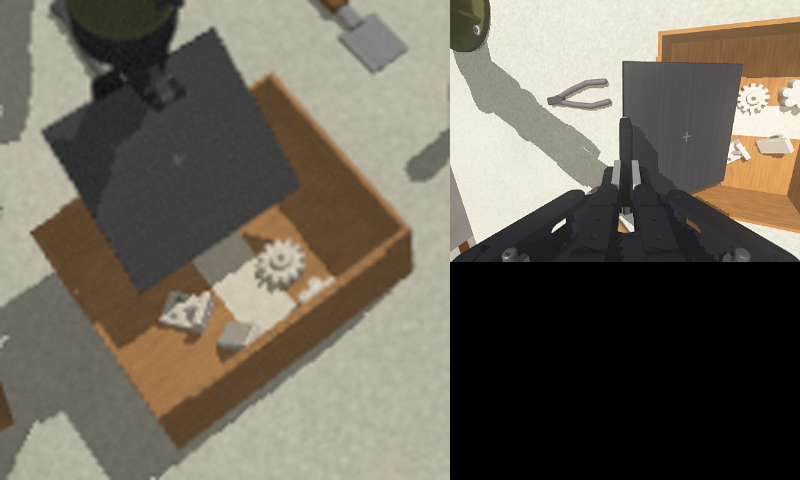

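All four prints (gear, knob, angle, block) lie in the box and the plate is empty. Now I'll level the plate by the reverse path.

Request:
servo_tool([
  [[0.8,0,1],[-0.1,-3,0]],
  [[0.8,0,1],[-0.1,-3.7,0]],
  [[0.8,0,1],[-0.2,-4,0]],
  [[1,0,1],[-0.2,-4,0]],
  [[1,0,1],[-0.2,-4,0]],
  [[1,0,1],[-0.2,-4,0]],
  [[1.2,0,0],[-0.2,-4,0]],
  [[1.2,0,0],[-0.2,-4,0]],
  [[1.2,0,0],[-0.2,-3,0]],
  [[1.2,0,0],[-0.2,-3,0]],
])

```text
clock: 14.62
tcp_pos: [0.5115, -0.2575, 0.2068]
tcp_rot: [0.101, 0.716, 0.684, 0.096]
contact_force: [0.8, 0.0, -2.8]
finger_gap: 0.059
grasp_force: 98.9
```

Request:
servo_tool([
  [[0,4,0],[0,0,0]],
  [[1,10,0],[0,0,0]],
  [[2,16,0],[0,0,0]],
  [[3,20,0],[0,0,0]],
  [[3,20,0],[0,0,0]],
  [[3,20,0],[0,0,0]],
  [[3,20,0],[0,0,0]],
  [[2,20,0],[0,0,0]],
  [[1,20,0],[0,0,0]],
  [[0,10,0],[0,0,0]],
])

```text
clock: 15.88
tcp_pos: [0.5306, -0.0955, 0.2066]
tcp_rot: [0.101, 0.715, 0.685, 0.094]
contact_force: [-0.3, 0.2, -1.7]
finger_gap: 0.059
grasp_force: 98.9
```

Run:
```python
from h import *
from bench import ctrl
s=ctrl.sense()
print(s['clock'],s['tcp_pos'],s['q'],s['finger_gap'],s['contact_force'])
print(togo(s,s['tcp_pos'],tgt(0,0,-2.5,0)[2])[1])
```

```text
15.875 [ 0.53061936 -0.09545157  0.20657979] [-0.65350948 -0.23006597  0.70464346  1.98440907  0.16993067  1.05994507
 -0.04682613] 0.05874156201360839 [-0.30835674  0.21058026 -1.66089577]
[-1.56965322e-01 -9.13549520e+00  4.67118968e-04]
```

Request:
servo_tool([
  [[0,10,0],[0,0,0]],
  [[0,20,0],[0,0,0]],
  [[0,25,0],[0,0,0]],
  [[0,25,0],[0,0,0]],
  [[0,25,0],[0,0,0]],
  [[0,25,0],[0,0,0]],
  [[0,25,0],[0,0,0]],
  [[0,25,0],[0,0,0]],
  [[0,25,0],[0,0,0]],
  [[0,25,0],[0,0,0]],
])

```text
clock: 17.12
tcp_pos: [0.5306, 0.1334, 0.207]
tcp_rot: [0.101, 0.716, 0.684, 0.095]
contact_force: [-0.3, -0.4, -2.3]
finger_gap: 0.06
grasp_force: 98.9
```

Request:
servo_tool([
  [[0,25,0],[0,-0.5,0]],
  [[0,25,0],[0,-1,0]],
  [[0,15,0],[0,-1,0]],
  [[0,8,0],[0,-1,0]],
  [[0,3,0],[0,-1,0]],
  [[0,2,0],[0,-1,0]],
  [[0,0,-10],[0,-1,0]],
  [[0,0,-15],[0,-1,0]],
  [[0,0,-15],[0,-1,0]],
  [[0,0,0],[0,-0.6,0]],
])

```text
clock: 18.38
tcp_pos: [0.5292, 0.2093, 0.1649]
tcp_rot: [0.155, 0.706, 0.674, 0.15]
contact_force: [0.9, -0.8, -2.5]
finger_gap: 0.058
grasp_force: 99.0
```

Run:
```python
from h import *
from bench import ctrl
s=ctrl.sense(); s0,w0=pickle.load(open('w3.pkl','rb')); s4,w4=pickle.load(open('w4.pkl','rb'))
print(s['clock'],s['q'],s['finger_gap'],s['contact_force'],s['moment'])
print('to grasp pose',togo(s,s0['tcp_pos'],rot(s0['tcp_rot'])),'to w4 rot',togo(s,s4['tcp_pos'],rot(s4['tcp_rot'])))
w=ctrl.capture('wrist'); pickle.dump((s,w),open('w5.pkl','wb'))
a,b=[cv2.cvtColor(x['color'],cv2.COLOR_RGB2GRAY) for x in(w4,w)]
for r in [(slice(95,160),slice(262,330)),(slice(205,225),slice(360,380)),(slice(185,250),slice(262,300)),(slice(85,130),slice(390,460))]:
    m=cv2.matchTemplate(b,a[r],cv2.TM_CCOEFF_NORMED); _,v,_,l=cv2.minMaxLoc(m); print(v,l[0]-r[1].start,l[1]-r[0].start)
cv2.imwrite('pics/w5.png',np.vstack([w4['color'][80:330,170:,::-1],w['color'][80:330,170:,::-1]]))
```

```text
18.375 [-0.85911422 -0.12700074  0.24340443  2.078599    0.3838448   0.86870989
 -0.86149229] 0.05811499055952109 [ 0.85255589 -0.82769313 -2.52909931] [ 0.05445822  0.79773153 -0.0378222 ]
to grasp pose (array([ 14.11484098,   3.41085729, -68.86523677]), array([-0.06349958, -0.13878524,  0.03965056])) to w4 rot (array([-0.54054338,  3.49084476, -3.28810342]), array([-0.02862291, -0.18260695,  0.02944263]))
0.9565020203590393 1 -4
0.9476411938667297 2 1
0.9676170349121094 0 0
0.8156704902648926 -1 -3
```

Request:
servo_tool([
  [[0,1.5,-8],[0,-0.1,0]],
  [[2,2,-10],[0,0,0]],
  [[2,0,-10],[0,0,0]],
  [[3,0,-10],[0,0,0]],
  [[2.5,0,-10],[0,0,0]],
  [[0.5,0,-7],[0,0,0]],
  [[0,0,-5],[0,0,0]],
  [[0,0,-3],[0,0,0]],
  [[0,0,-1],[0,0,0]],
  [[0,0,0],[0,0,0]],
])

```text
clock: 19.68
tcp_pos: [0.5407, 0.2143, 0.1034]
tcp_rot: [0.156, 0.706, 0.674, 0.152]
contact_force: [0.3, -0.4, -1.9]
finger_gap: 0.062
grasp_force: 98.9
```

Run:
```python
from h import *
from bench import ctrl
s=ctrl.sense(); s0,w0=pickle.load(open('w3.pkl','rb'))
print(s['clock'],s['finger_gap'],s['contact_force'],s['moment'],'to grasp pose',togo(s,s0['tcp_pos'],rot(s0['tcp_rot'])))
```

```text
19.675 0.06152163638979755 [ 0.25361691 -0.42170332 -1.89606164] [ 0.03981338  0.76272861 -0.00100116] to grasp pose (array([ 2.59266483, -1.55365131, -7.40211406]), array([-0.20828391,  0.1273816 , -0.00470247]))
```

Request:
servo_tool([
  [[-1,-1.5,-2],[-0.2,0.1,0]],
  [[0,0,-2],[0,0,0]],
  [[0,0,-1],[0,0,0]],
  [[0,0,-1],[0,0,0]],
  [[0,0,-0.7],[0,0,0]],
  [[0,0,-0.7],[0,0,0]],
  [[0,0,0],[0,0,0]],
])

```text
clock: 20.55
tcp_pos: [0.5397, 0.2127, 0.0961]
tcp_rot: [0.157, 0.706, 0.674, 0.15]
contact_force: [-2.7, -0.0, 2.3]
finger_gap: 0.061
grasp_force: 99.3
```

```bash
cat > st.py <<'E'
from h import *
from bench import ctrl
s=ctrl.sense(); s0,w0=pickle.load(open('w3.pkl','rb'))
print(s['clock'],s['finger_gap'],s['contact_force'],s['moment'],'to grasp pose',togo(s,s0['tcp_pos'],rot(s0['tcp_rot'])))
E
python3 st.py
```

```text
20.55 0.06069398633381488 [-2.74341907 -0.02126811  2.292152  ] [-0.02029765  0.76552275 -0.00755579] to grasp pose (array([ 3.62704728,  0.00965338, -0.02064749]), array([0.00053462, 0.01874713, 0.00313712]))
```

Request:
servo_tool([
  [[1,0,0],[0,0,0]],
  [[1,0,0],[0,0,0]],
  [[0.7,0,0],[0,0,0]],
  [[0,0,0],[0,0,0]],
])

```text
clock: 21.05
tcp_pos: [0.5426, 0.2131, 0.0961]
tcp_rot: [0.157, 0.706, 0.674, 0.151]
contact_force: [-1.7, 0.5, 2.2]
finger_gap: 0.058
grasp_force: 99.4
```

Request:
servo_tool([
  [[0.5,0,0],[0,0,0]],
  [[0.5,0,0],[0,0,0]],
  [[0,0,0],[0,0,0]],
])

```text
clock: 21.42
tcp_pos: [0.5435, 0.2129, 0.096]
tcp_rot: [0.157, 0.706, 0.674, 0.151]
contact_force: [-3.6, 1.4, 4.7]
finger_gap: 0.064
grasp_force: 99.8
```

```bash
python3 st.py
```

```text
21.425 0.06369637852256542 [-3.62914733  1.39803351  4.6949207 ] [0.22612561 0.79467281 0.11659461] to grasp pose (array([-0.1527462 , -0.16641927,  0.00526415]), array([-0.01083811,  0.03077067, -0.01199872]))
```

Request:
servo_tool([
  [[0.6,0,0],[0,0,0]],
  [[0.6,0,0],[0,0,0]],
  [[0,0,0],[0,0,0]],
])

```text
clock: 21.8
tcp_pos: [0.5447, 0.2129, 0.096]
tcp_rot: [0.157, 0.706, 0.674, 0.151]
contact_force: [-3.5, 1.5, 4.7]
finger_gap: 0.064
grasp_force: 99.9
```

```bash
python3 st.py
```

```text
21.8 0.06417979916015755 [-3.46768291  1.5319438   4.73739256] [0.17067722 0.79553693 0.08775821] to grasp pose (array([-1.35937194, -0.14882778,  0.03275863]), array([-0.0083438 ,  0.02910374, -0.01176837]))
```

Request:
servo_tool([
  [[0.6,0,0],[0,0,0]],
  [[0.6,0,0],[0,0,0]],
  [[0,0,0],[0,0,0]],
])

```text
clock: 22.18
tcp_pos: [0.5449, 0.2129, 0.096]
tcp_rot: [0.156, 0.706, 0.674, 0.15]
contact_force: [-9.3, 0.2, 9.2]
finger_gap: 0.065
grasp_force: 100.9
```

```bash
python3 st.py
python3 - <<'E'
from h import *
from bench import ctrl
s=ctrl.sense();w=ctrl.capture('wrist'); pickle.dump((s,w),open('w6.pkl','wb'))
_,w0=pickle.load(open('w3.pkl','rb'))
f=lambda c,k:cv2.resize(c['color'][80:330,240:520,::-1],(400,357),interpolation=cv2.INTER_CUBIC)
r=cv2.resize(w['color'][90:330,440:500,::-1],(120,480)); 
a=cv2.resize(w['color'][60:360,250:530,::-1],(560,600),interpolation=cv2.INTER_CUBIC)
b=cv2.resize(w0['color'][60:360,430:530,::-1],(200,600),interpolation=cv2.INTER_CUBIC)
cv2.imwrite('pics/w6.png',np.hstack([a,b]))
E
```

```text
22.175 0.06535557605441897 [-9.33494353  0.21839436  9.23889722] [-0.05505643  1.51691492 -0.02605237] to grasp pose (array([-1.62038107, -0.19012095,  0.07376525]), array([ 0.01854286, -0.05847023, -0.00408297]))
```

View pics/w6.png

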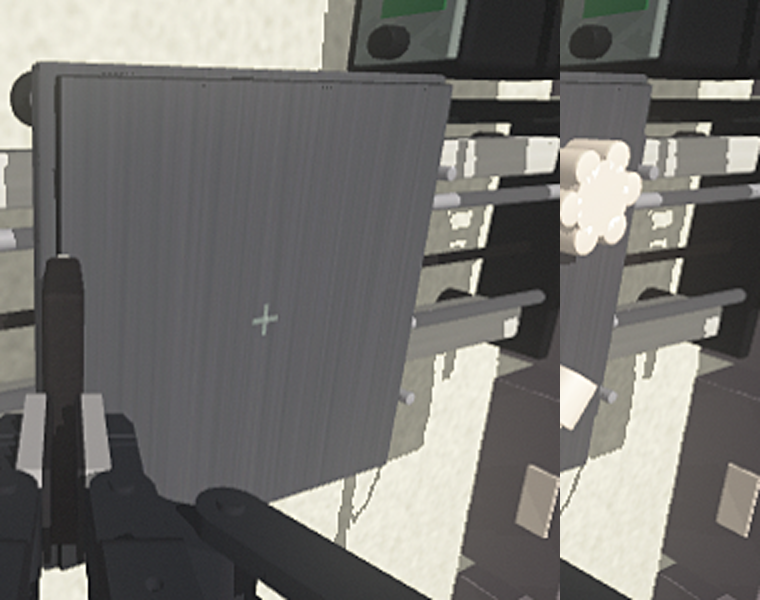

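Request:
servo_tool([
  [[-0.7,0,0],[0,0,0]],
  [[0,0,0],[0,0,0]],
])

```text
clock: 22.48
tcp_pos: [0.5449, 0.2129, 0.096]
tcp_rot: [0.157, 0.706, 0.674, 0.15]
contact_force: [-5.5, 0.2, 6.4]
finger_gap: 0.061
grasp_force: 100.1
```

Request:
servo_tool([
  [[0,0,0],[0,0,0]],
  [[0,0,0],[0,0,0]],
  [[0,0,0],[0,0,0]],
  [[0,0,0],[0,0,0]],
  [[0,0,0],[0,0,0]],
  [[0,0,0],[0,0,0]],
], gripper=50)

```text
clock: 23.22
tcp_pos: [0.545, 0.2126, 0.0958]
tcp_rot: [0.157, 0.706, 0.674, 0.15]
contact_force: [-0.4, 0.2, -0.2]
finger_gap: 0.504
grasp_force: 0.0
```

Request:
servo_tool([
  [[-2.1,0.1,4.5],[0,0,0]],
  [[-4.2,0.2,9],[0,0,0]],
  [[-4.2,0.2,9],[0,0,0]],
  [[-4.2,0.2,9],[0,0,0]],
  [[-4.2,0.2,9],[0,0,0]],
  [[-4.2,0.2,9],[0,0,0]],
  [[-4.2,0.2,9],[0,0,0]],
  [[0,0,15],[0,0,0]],
  [[0,0,15],[0,0,0]],
  [[0,0,0],[0,0,0]],
])

```text
clock: 24.48
tcp_pos: [0.5187, 0.2146, 0.1864]
tcp_rot: [0.157, 0.706, 0.674, 0.152]
contact_force: [0.6, -0.2, 0.3]
finger_gap: 0.496
grasp_force: 0.0
```

```bash
python3 st.py
python3 - <<'E'
from h import *
from bench import ctrl
s=ctrl.sense();w=ctrl.capture('wrist'); sc=ctrl.capture('scene'); pickle.dump((s,w,sc),open('w7.pkl','wb'))
a=cv2.resize(w['color'][70:320,200:450,::-1],(550,550),interpolation=cv2.INTER_CUBIC)
b=cv2.resize(sc['color'][220:370,130:280,::-1],(250,250)); im=np.zeros((550,800,3),np.uint8); im[:,:550]=a; im[:250,550:]=b
cv2.imwrite('pics/w7.png',im)
E
```

```text
24.475 0.49591514582147883 [ 0.55325684 -0.23053146  0.25667237] [ 0.0262298   0.43815559 -0.0257326 ] to grasp pose (array([ 24.57115065,  -1.87003846, -90.34756906]), array([-0.11408283,  0.15114923,  0.00770626]))
```

View pics/w7.png

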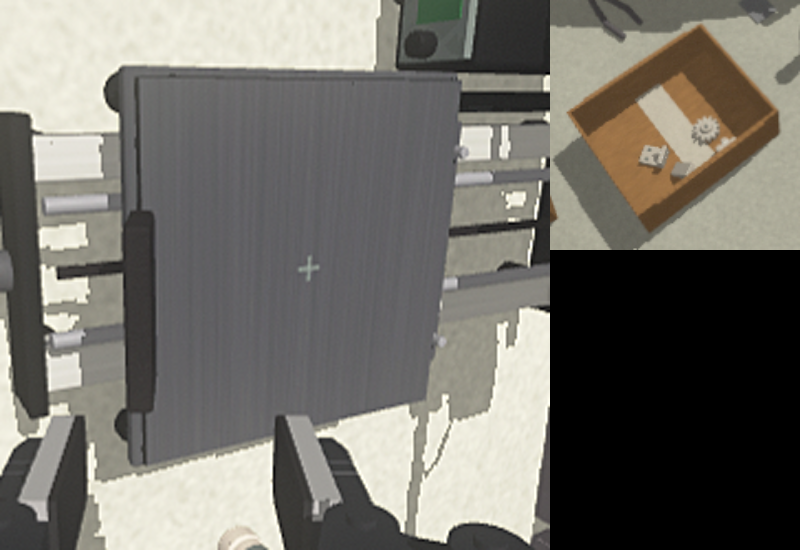

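Run:
```python
from h import *
s,w,_=pickle.load(open('w7.pkl','rb')); c=wcam(s,w)
o=lambda L:(np.array(L)+.5)/2.2-.5+[200,70]
q=unproj(c,o([(137,77),(460,80),(146,464),(424,401)]),.084); quad(*q)
p=unproj(c,o([(461,152),(438,342)]),.088);m=p.mean(0);d=p[0]-p[1];print('pins',p,np.linalg.norm(d),'yaw',np.degrees(np.arctan2(-d[0],d[1])))
u=d/np.linalg.norm(d); print('corners lateral from pin mid',(q-m)@u)
b=unproj(c,o([(122,67)]),.08); print('bed NL corner lateral',(b-m)@u)
m2=unproj(c,o([(309,268)]),.084);print('cross',m2,(m2-m)@u)
```

```text
sides 0.1695 0.1693 0.1691 0.1709 yaw -2.4299666908817836 -3.0564642422931234 -2.294534667038505 -2.3886213229887687 c [0.63542525 0.20856762 0.084     ] far mid [0.72003038 0.20451415 0.084     ]
pins [[0.72411795 0.25578727 0.088     ]
 [0.71922385 0.15538754 0.088     ]] 0.10051894374309722 yaw -2.7907364380539295
corners lateral from pin mid [ 0.08323283  0.08430035 -0.08581901 -0.08660407]
bed NL corner lateral [0.08694256]
cross [[0.63658638 0.20830644 0.084     ]] [-0.00142681]
```

```bash
python3 -c "
from bench import ctrl
print(ctrl.finish_job())"
```

```text
the job is handed in; nothing more can be done
None
```

I handed the job in at about 24.5 s. All four prints are in the box, and the empty plate is flat on the bed against both pins (about 1 mm off centre, under 1° off square) and let go; the hand-in call returned no verdict.

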